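# Make up two polishing kits

## Task

Make up the polishing kits for the two jobs waiting in the trays from the pieces lying loose on the bench: put the tapered ring bob, the brush wheel and the square cake of compound into the tray with the finger ring, and the thick flat felt wheel and the oblong bar of compound into the tray with the bangle. Give every piece a compartment to itself, resting on the tray floor, the wheels, bar and cake flat and the bob standing on its wide end. Leave the ring, the bangle and the knife-edge felt wheel where they lie.

Things in the scene. Friction and masses are not known exactly. Their poses are not given: they have to be found in the camera images.
- ring_tray: fixed shallow square dark-wood tray, 175 x 175 mm, 2 x 2 compartments 80 mm square centred at (+-42.5, +-42.5) mm in its x, y; floor 5 mm thick, 5 mm walls and dividers all 12 mm above the bench. Origin: centre of the underside (bench height), x and y along the walls. The trays look alike, on either side; this one holds the finger ring, in compartment (-42.5, +42.5) mm
- bangle_tray: fixed shallow square dark-wood tray, 175 x 175 mm, 2 x 2 compartments 80 mm square centred at (+-42.5, +-42.5) mm in its x, y; floor 5 mm thick, 5 mm walls and dividers all 12 mm above the bench. Origin: centre of the underside (bench height), x and y along the walls. The trays look alike, on either side; this one holds the bangle, in compartment (+42.5, -42.5) mm
- finger_ring: plain gold finger ring lying flat in its tray, 23 mm outside, 18 mm inside, 6 mm high, 12 g. Origin: centre of the underside, z up.
- bangle: plain silver bangle lying flat in its tray, 66 mm outside, 57 mm inside, 6 mm high, 40 g. Origin: centre of the underside, z up.
- ring_bob: off-white felt ring bob: a blunt tapered plug standing on its wide end, 26 mm across at the foot, 18 mm at the top, 55 mm high, about 20 g. Origin: centre of the underside, z up. Nothing else stands within 20 mm of it at the start.
- brush_wheel: bristle brush wheel lying flat: dark radial bristles round a pale wooden hub, 50 mm across, 24 mm thick, stiff enough to be gripped by its rim, about 40 g. Origin: centre of the underside, z up. Nothing else stands within 20 mm of it at the start.
- felt_wheel: off-white felt wheel lying flat: a plain thick disc with a straight rim and flat faces, 50 mm across, 24 mm thick, firm, about 25 g. Origin: centre of the underside, z up. Nothing else stands within 20 mm of it at the start.
- compound_cake: square red-brown cake of polishing compound, 40 x 40 mm (x and y along its sides), 24 mm high, about 70 g. Origin: centre of the underside, z up. Nothing else stands within 20 mm of it at the start.
- compound_bar: oblong red-brown bar of polishing compound lying flat, 60 mm along its x, 30 mm along its y, 24 mm high, about 80 g. Origin: centre of the underside, z up. Nothing else stands within 20 mm of it at the start.
- knife_wheel: off-white knife-edge felt wheel, not wanted: its faces slope from a 24 mm flat middle to a thin rim 68 mm across; 24 mm thick at the middle, about 25 g. Origin: centre of the underside, z up.

How it is judged (in metres and radians):
At the end, for the whole second after the job is handed in: Bob, brush wheel and cake on the floor of the ring's tray, felt wheel and bar on that of the bangle's (underside 3 to 8 mm above the tray's, upright within 0.15 rad), no two pieces (jobs included) in one compartment, at rest; ring, bangle and knife-edge wheel within 20 mm of their start (x of finger_ring in the frame of ring_tray between -0.08 and 0.08 m and y of finger_ring in the frame of ring_tray between -0.08 and 0.08 m and z of finger_ring in the frame of ring_tray between 0.003 and 0.008 m and angle between each of finger_ring, ring_bob, brush_wheel, compound_cake, bangle, felt_wheel, compound_bar's own z axis and vertical below 0.15 rad and linear speed of each of finger_ring, ring_bob, brush_wheel, compound_cake, bangle, felt_wheel, compound_bar below 0.02 m/s and x of ring_bob in the frame of ring_tray between -0.08 and 0.08 m and y of ring_bob in the frame of ring_tray between -0.08 and 0.08 m and z of ring_bob in the frame of ring_tray between 0.003 and 0.008 m and x of brush_wheel in the frame of ring_tray between -0.08 and 0.08 m and y of brush_wheel in the frame of ring_tray between -0.08 and 0.08 m and z of brush_wheel in the frame of ring_tray between 0.003 and 0.008 m and x of compound_cake in the frame of ring_tray between -0.08 and 0.08 m and y of compound_cake in the frame of ring_tray between -0.08 and 0.08 m and z of compound_cake in the frame of ring_tray between 0.003 and 0.008 m and ((x of finger_ring in the frame of ring_tray above 0 m and x of ring_bob in the frame of ring_tray below 0 m) or (x of ring_bob in the frame of ring_tray above 0 m and x of finger_ring in the frame of ring_tray below 0 m) or (y of finger_ring in the frame of ring_tray above 0 m and y of ring_bob in the frame of ring_tray below 0 m) or (y of ring_bob in the frame of ring_tray above 0 m and y of finger_ring in the frame of ring_tray below 0 m)) and ((x of finger_ring in the frame of ring_tray above 0 m and x of brush_wheel in the frame of ring_tray below 0 m) or (x of brush_wheel in the frame of ring_tray above 0 m and x of finger_ring in the frame of ring_tray below 0 m) or (y of finger_ring in the frame of ring_tray above 0 m and y of brush_wheel in the frame of ring_tray below 0 m) or (y of brush_wheel in the frame of ring_tray above 0 m and y of finger_ring in the frame of ring_tray below 0 m)) and ((x of finger_ring in the frame of ring_tray above 0 m and x of compound_cake in the frame of ring_tray below 0 m) or (x of compound_cake in the frame of ring_tray above 0 m and x of finger_ring in the frame of ring_tray below 0 m) or (y of finger_ring in the frame of ring_tray above 0 m and y of compound_cake in the frame of ring_tray below 0 m) or (y of compound_cake in the frame of ring_tray above 0 m and y of finger_ring in the frame of ring_tray below 0 m)) and ((x of ring_bob in the frame of ring_tray above 0 m and x of brush_wheel in the frame of ring_tray below 0 m) or (x of brush_wheel in the frame of ring_tray above 0 m and x of ring_bob in the frame of ring_tray below 0 m) or (y of ring_bob in the frame of ring_tray above 0 m and y of brush_wheel in the frame of ring_tray below 0 m) or (y of brush_wheel in the frame of ring_tray above 0 m and y of ring_bob in the frame of ring_tray below 0 m)) and ((x of ring_bob in the frame of ring_tray above 0 m and x of compound_cake in the frame of ring_tray below 0 m) or (x of compound_cake in the frame of ring_tray above 0 m and x of ring_bob in the frame of ring_tray below 0 m) or (y of ring_bob in the frame of ring_tray above 0 m and y of compound_cake in the frame of ring_tray below 0 m) or (y of compound_cake in the frame of ring_tray above 0 m and y of ring_bob in the frame of ring_tray below 0 m)) and ((x of brush_wheel in the frame of ring_tray above 0 m and x of compound_cake in the frame of ring_tray below 0 m) or (x of compound_cake in the frame of ring_tray above 0 m and x of brush_wheel in the frame of ring_tray below 0 m) or (y of brush_wheel in the frame of ring_tray above 0 m and y of compound_cake in the frame of ring_tray below 0 m) or (y of compound_cake in the frame of ring_tray above 0 m and y of brush_wheel in the frame of ring_tray below 0 m)) and x of bangle in the frame of bangle_tray between -0.08 and 0.08 m and y of bangle in the frame of bangle_tray between -0.08 and 0.08 m and z of bangle in the frame of bangle_tray between 0.003 and 0.008 m and x of felt_wheel in the frame of bangle_tray between -0.08 and 0.08 m and y of felt_wheel in the frame of bangle_tray between -0.08 and 0.08 m and z of felt_wheel in the frame of bangle_tray between 0.003 and 0.008 m and x of compound_bar in the frame of bangle_tray between -0.08 and 0.08 m and y of compound_bar in the frame of bangle_tray between -0.08 and 0.08 m and z of compound_bar in the frame of bangle_tray between 0.003 and 0.008 m and ((x of bangle in the frame of bangle_tray above 0 m and x of felt_wheel in the frame of bangle_tray below 0 m) or (x of felt_wheel in the frame of bangle_tray above 0 m and x of bangle in the frame of bangle_tray below 0 m) or (y of bangle in the frame of bangle_tray above 0 m and y of felt_wheel in the frame of bangle_tray below 0 m) or (y of felt_wheel in the frame of bangle_tray above 0 m and y of bangle in the frame of bangle_tray below 0 m)) and ((x of bangle in the frame of bangle_tray above 0 m and x of compound_bar in the frame of bangle_tray below 0 m) or (x of compound_bar in the frame of bangle_tray above 0 m and x of bangle in the frame of bangle_tray below 0 m) or (y of bangle in the frame of bangle_tray above 0 m and y of compound_bar in the frame of bangle_tray below 0 m) or (y of compound_bar in the frame of bangle_tray above 0 m and y of bangle in the frame of bangle_tray below 0 m)) and ((x of felt_wheel in the frame of bangle_tray above 0 m and x of compound_bar in the frame of bangle_tray below 0 m) or (x of compound_bar in the frame of bangle_tray above 0 m and x of felt_wheel in the frame of bangle_tray below 0 m) or (y of felt_wheel in the frame of bangle_tray above 0 m and y of compound_bar in the frame of bangle_tray below 0 m) or (y of compound_bar in the frame of bangle_tray above 0 m and y of felt_wheel in the frame of bangle_tray below 0 m)) and distance of each of finger_ring, bangle, knife_wheel from where it was at the start of the episode below 0.02 m); the robot touches nothing.
It fails at once if the finger ring is shifted by more than 20 mm (distance of finger_ring from where it was at the start of the episode above 0.02 m).
It fails at once if the bangle is shifted by more than 20 mm (distance of bangle from where it was at the start of the episode above 0.02 m).
It fails at once if the knife-edge wheel is shifted by more than 20 mm (distance of knife_wheel from where it was at the start of the episode above 0.02 m).
It also fails if it takes over 118 s, if anything falls off the work surface, if the arm or the gripper's body presses on something with over 40 N, if the wrist force passes 120 N, or if a joint passes its speed limit or range.

## Robot

A 6-joint arm with a two-finger parallel gripper is mounted at the origin on the work surface. World frame = base frame: x ahead of the robot, y to its left, z up, the work surface at z = 0. Lengths are in m, angles in degrees, forces in N, time in s.
With the tool pointing down it reaches from about 0.35 to 0.875 m from the base axis. Payload 4.2 kg.
Tool frame: the origin (TCP) lies midway between the tips of the shut fingers; the grasp point (between the pads) lies 19 mm behind it (r.pinch_z is the distance from the TCP to the grasp point, in m); z points along the fingers, y is the line along which they close (so a half turn about z gives the same grasp; the last joint's range is limited). The gripper opens to 87 mm and grips with 3 to 60 N. Pads are 19 mm wide; open, the fingers measure 117 mm over their backs; the gripper's body (75 mm by 190 mm) begins 51 mm behind the grasp point.
Start: joints at [87.582, 22.042, 0.453, 0, -68.411, -14.817], TCP at [0.185, 0.597, 0.223] pointing down, gripper open.
Joint ranges: [-179.83, 179.83], [-69.29, 118.12], [-61.27, 80.66], [-181.25, 117.63], [-171.15, -9.14], [-177.46, 177.46]. Speed limits (degrees/s): [159.86, 159.86, 180, 180, 180, 180].

## Interface

Orientations are given as a 3x3 rotation matrix whose columns are the frame's x, y, z axes.
In Python, from station import r, imaging, models gives the robot as it stands. The module is installed in compiled form; this text tells all that it offers.
- The arm moves only by the tool apply_moves, never from a script. Its argument "moves" is a list of rows, each a list of 2 entries, a list of its own where there are three numbers: the shift along the tool's x, y, z in m, then the turn about the tool's z in degrees. A call has 1 to 5 rows; each row shifts and turns the commanded pose from where the row before left it, along the tool's axes as they then stand; what a row does not reach is not made up. A row lasts 1/12 s, in which the tool goes at most 41.7 mm and 7.16 degrees, less where a joint would pass 70% of its speed; a pose out of reach is approached as far as the arm can. A call is refused whole if a number of a shift passes 0.0417 or a number of a turn 7.16, either way. A call with a gripper value outside its range is refused whole. "hand" is the finger opening in m, from 0 to 0.087, set as the call begins (left out, the last holds). The fingers move at their own pace and stop on an object; the grip force is fixed at half the most. Time passes only in rows, so rows that do not move let the fingers close. It gives the time, the measured TCP pose, the force, the opening and the grip force at its end, in the units of the state.
- r.sense(): the state, without advancing time (a new reading comes with each control period).
- imaging.capture(name): name is "side" or "top" or "wrist"; returns a dict with "frame" (400x640x3 uint8, blue, green, red), "intrinsics" (3x3 intrinsics, pixels), "dist" ([k1, k2, p1, p2, k3] as OpenCV has them; the pictures are not rectified), "eye" and "orientation" of the camera in the world. Camera axes: x right, y down, z forward; pixel columns grow to the right and rows downward; lengths in m; the calibration is good to about 2 mm. A picture is of the moment at which its call begins. There is no depth.
- r.finish_job(): hands the job in; it is judged then, once.
Trained networks look in a picture, given as the dict that the camera call returned (one of the last four; its "shot" number tells which), for a name from the list of things; names that differ only in an ending like _2 or _b are one class to them, and where a whole thing is asked for, a point or a joint stands for the part that bears it (a point fixed in the world has none). Each returns a list of dicts, best first, with "confidence" (0 to 1); they miss things now and then, are a little off and sometimes report something else, mostly with a low value. They report only what shows in the picture. A call takes as long as a camera call.
- models.cut_out(picture, target): "region" (400x640 bool, what is visible of it) and "extent" ([left, top, width, height] as shares, 0 to 1, of the picture: columns of its width, rows of its height, round what is visible of it).
- models.place_of(picture, target): "at" ([column, row] as shares, 0 to 1, of the picture: columns of its width, rows of its height: a listed point, or the origin of a listed thing).
The state is a dict: "time_s": time; "joints": joint angles; "joint_velocities": joint speeds; "effort": joint torques, N m; "tcp_pos": TCP position; "ee_rot": TCP orientation; "wrist_force": force on the tool from outside, world axes, zero at the start; "moment": the same for the moment, N m; "gripper_width": opening from 0.0 (shut) to 1.0 (fully open); "gripper_force": force on a finger pad.
Only numpy, scipy, OpenCV 4.12 (cv2) and the standard library are available. Lean on these libraries where they do the work, as an engineer would, in place of code of your own. Each camera call takes 0.05 s, during which the arm holds its last target. There are 200 camera calls.

## Working session

There is one attempt and no reset: what is moved stays moved. The work goes in short steps, Python scripts to look and compute and a tool call to move; the robot and the scene stay as the last step left them, time stands still between calls to the robot, and variables do not carry over. Pictures are saved under pics/ and viewed, at most 14 in all, crops included, and the job is handed in when it is done.

Besides the shell and the picture viewer there is one more tool, called after ">>>" by a JSON object that holds its "op" and its "data". apply_moves: Moves the arm, as the interface text tells. Its arguments: {"type":"object","properties":{"moves":{"type":"array"},"hand":{"type":"number"}},"required":["moves"]}

```bash
mkdir -p pics; cat > h.py <<'E'
from station import r, imaging, models
import numpy as np, cv2
N=["ring_bob","brush_wheel","felt_wheel","compound_cake","compound_bar","knife_wheel","finger_ring","bangle","ring_tray","bangle_tray"]
def ray(c,px):
    p=cv2.undistortPoints(np.array([[px]],float),np.array(c["intrinsics"]),np.array(c["dist"]))[0,0]
    return np.array(c["eye"]),np.array(c["orientation"])@np.array([p[0],p[1],1.])
def onz(c,px,z):
    e,d=ray(c,px); return e+d*(z-e[2])/d[2]
def tri(obs):
    A=np.zeros((3,3));b=np.zeros(3)
    for c,px in obs:
        e,d=ray(c,px); d=d/np.linalg.norm(d); P=np.eye(3)-np.outer(d,d); A+=P;b+=P@e
    x=np.linalg.solve(A,b)
    res=[np.linalg.norm(np.cross(x-ray(c,p)[0],ray(c,p)[1]/np.linalg.norm(ray(c,p)[1]))) for c,p in obs]
    return x,max(res)
def proj(c,X):
    R=np.array(c["orientation"]).T; t=-R@np.array(c["eye"])
    return cv2.projectPoints(np.array(X,float).reshape(-1,1,3),cv2.Rodrigues(R)[0],t,np.array(c["intrinsics"]),np.array(c["dist"]))[0].reshape(-1,2)
E
cat > a.py <<'E'
from h import *
cs={k:imaging.capture(k) for k in("top","side","wrist")}
for k,c in cs.items():
    cv2.imwrite(f"pics/{k}0.png",c["frame"]); print(k,np.round(c["eye"],3),np.round(c["orientation"],2).tolist())
np.save("c0.npy",cs,allow_pickle=True)
for n in N:
    o=[]
    for k in("top","side"):
        q=models.place_of(cs[k],n)
        for i,a in enumerate(q[:3]):
            px=np.array(a["at"])*[640,400]
            print(n,k,round(a["confidence"],2),px.round(1),onz(cs[k],px,0.005 if n in("finger_ring","bangle") else 0).round(4))
            if i==0:o.append((cs[k],px))
    if len(o)==2: x,e=tri(o); print("   TRI",x.round(4),round(e,4))
s=r.sense(); print(s["tcp_pos"],np.round(s["ee_rot"],3).tolist(),s["time_s"],r.pinch_z)
E
python3 a.py
```

```text
top [0.379 0.01  0.792] [[-0.01, -0.98, 0.2], [-1.0, 0.01, 0.02], [-0.02, -0.2, -0.98]]
side [0.436 0.785 0.551] [[-1.0, -0.03, 0.07], [-0.08, 0.53, -0.84], [-0.01, -0.85, -0.53]]
wrist [0.256 0.575 0.384] [[-0.3, -0.92, -0.26], [-0.96, 0.29, 0.08], [0.0, 0.27, -0.96]]
ring_bob top 0.69 [461.5 153.6] [ 0.6314 -0.2692  0.    ]
ring_bob side 0.58 [288.7 168.2] [ 0.6358 -0.267   0.    ]
   TRI [ 0.6344 -0.2702 -0.0023] 0.0022
brush_wheel top 0.63 [304.  198.7] [0.5399 0.0546 0.    ]
brush_wheel side 0.69 [316.8 248.1] [0.5307 0.0562 0.    ]
brush_wheel side 0.46 [264.4 240.1] [0.6355 0.0371 0.    ]
   TRI [ 5.353e-01  5.470e-02 -2.000e-04] 0.0045
felt_wheel top 0.73 [351.6 151. ] [ 0.64   -0.0442 -0.    ]
felt_wheel side 0.71 [270.8 215.9] [ 0.6394 -0.0491  0.    ]
felt_wheel side 0.51 [293.2 167. ] [ 0.6257 -0.2741  0.    ]
   TRI [ 0.6385 -0.044   0.0035] 0.0004
compound_cake top 0.83 [360.6 253.7] [ 0.4282 -0.0573  0.    ]
compound_cake side 0.71 [367.5 216. ] [ 0.4367 -0.0617  0.    ]
   TRI [ 0.4324 -0.0573  0.0025] 0.0043
compound_bar top 0.75 [308.4 254.3] [0.4276 0.0457 0.    ]

[... 396 characters left out ...]
 154.4] [ 0.4798 -0.3442  0.005 ]
   TRI [0.4102 0.3174 0.0093] 0.0005
bangle top 0.86 [498.8 224.9] [ 0.4827 -0.3286  0.005 ]
bangle top 0.56 [306.8 252.5] [0.4309 0.0486 0.005 ]
bangle side 0.53 [356.9 156.1] [ 0.469 -0.335  0.005]
   TRI [ 0.4753 -0.3254  0.0108] 0.0066
ring_tray top 0.92 [194.  247.9] [0.4419 0.2735 0.    ]
ring_tray side 0.62 [357.3 335.2] [0.4461 0.2692 0.    ]
   TRI [0.4439 0.2724 0.0032] 0.0022
bangle_tray top 0.84 [468.9 244.2] [ 0.4457 -0.2697  0.    ]
bangle_tray side 0.77 [360.7 170. ] [ 0.4572 -0.2681  0.    ]
   TRI [ 0.4516 -0.2707 -0.002 ] 0.0057
[0.18512501 0.59693044 0.22255527] [[0.955, -0.296, -0.0], [-0.296, -0.955, 0.0], [-0.0, -0.0, -1.0]] 1.15 0.0187
```

```bash
python3 - <<'E'
import numpy as np,cv2
f=cv2.imread("pics/top0.png"); c=f[90:340,120:540]; cv2.imwrite("pics/top_crop.png",cv2.resize(c,None,fx=1.9,fy=1.9,interpolation=cv2.INTER_CUBIC))
f=cv2.imread("pics/side0.png"); c=f[100:400,200:480]; cv2.imwrite("pics/side_crop.png",cv2.resize(c,None,fx=2,fy=2,interpolation=cv2.INTER_CUBIC))
E
```

```text
(no output)
```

View pics/top_crop.png

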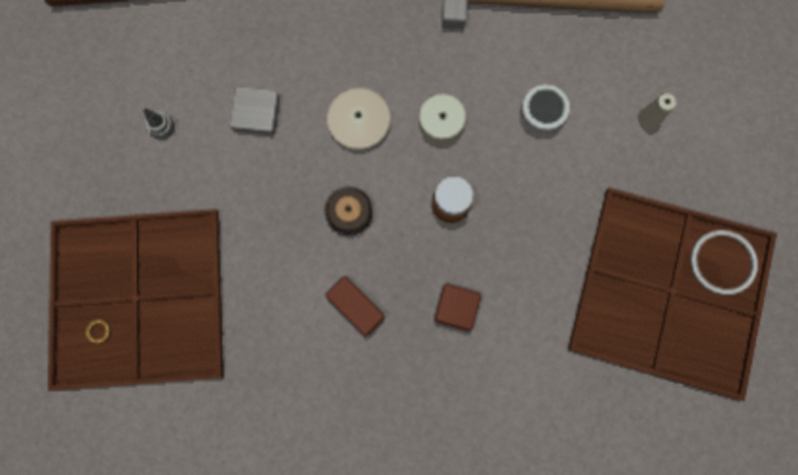

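View pics/side_crop.png

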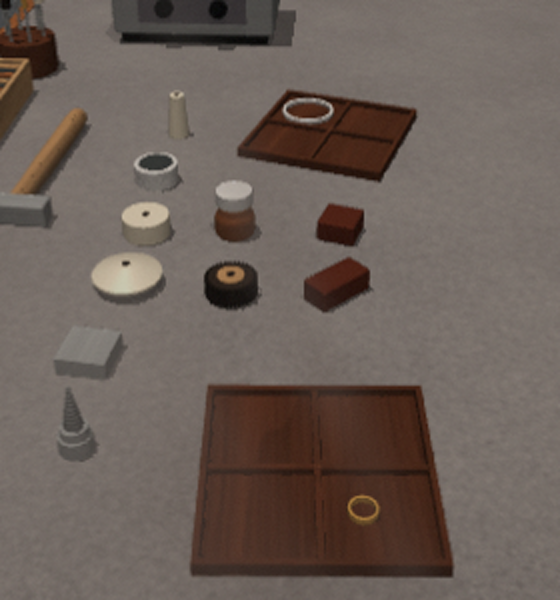

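```bash
cat > fit.py <<'E'
from h import *
from scipy.optimize import minimize
def box(a,b): return lambda h:np.array([[x,y,z] for x in(-a/2,a/2) for y in(-b/2,b/2) for z in(0,h)])
t=np.linspace(0,2*np.pi,40,endpoint=False)
circ=lambda rr,z:np.c_[rr*np.cos(t),rr*np.sin(t),z+0*t]
S={"ring_bob":(lambda h:np.r_[circ(.013,0),circ(.009,h)],.055),"brush_wheel":(lambda h:np.r_[circ(.025,0),circ(.025,h)],.024),
"felt_wheel":(lambda h:np.r_[circ(.025,0),circ(.025,h)],.024),"compound_cake":(box(.04,.04),.024),"compound_bar":(box(.06,.03),.024),
"knife_wheel":(lambda h:np.r_[circ(.012,0),circ(.034,h/2),circ(.012,h)],.024),"ring_tray":(box(.175,.175),.012),"bangle_tray":(box(.175,.175),.012)}
def render(c,P,K=8):
    hull=cv2.convexHull(proj(c,P).astype(np.float32))
    m=np.zeros((400,640),np.uint8); cv2.fillConvexPoly(m,np.round(hull*16).astype(np.int32),255,cv2.LINE_AA,4); return m/255.
def fit(n,masks,x0,y0,yaws=(0,)):
    f,h0=S[n]
    def P(p):
        Q=f(p[3]*.1); c,s=np.cos(p[2]),np.sin(p[2]); return Q@np.array([[c,s,0],[-s,c,0],[0,0,1]])+[p[0],p[1],0]
    def cost(p):
        return sum(1-np.minimum(M,m).sum()/np.maximum(M,m).sum() for c,m in masks for M in[render(c,P(p))])+(0.02*((p[3]-h0*10)/.05)**2 if "tray" in n else 0)
    best=None
    for y in yaws:
        p0=np.array([x0,y0,y,h0*10]); sim=np.vstack([p0,p0+[.006,0,0,0],p0+[0,.006,0,0],p0+[0,0,.15,0],p0+[0,0,0,.05]])
        q=minimize(cost,p0,method="Nelder-Mead",options=dict(initial_simplex=sim,xatol=1e-4,fatol=1e-5,maxiter=300))
        if best is None or q.fun<best.fun: best=q
    return best
if __name__=="__main__":
    G={"ring_bob":(.634,-.27),"brush_wheel":(.535,.055),"felt_wheel":(.639,-.045),"compound_cake":(.432,-.058),"compound_bar":(.43,.045),"knife_wheel":(.631,.047),"ring_tray":(.444,.272),"bangle_tray":(.45,-.27)}
    cs={k:imaging.capture(k) for k in("top","side")}
    Y={"compound_cake":np.radians([-30,0,30]),"compound_bar":np.radians([0,45,90,135]),"ring_tray":(-.1,.1),"bangle_tray":(-.25,0,.25)}
    for n,g in G.items():
        ms={}
        for k in cs:
            for a in models.cut_out(cs[k],n)[:3]:
                m=a["region"].astype(float); l=a["extent"]; px=np.array([l[0]+l[2]/2,l[1]+l[3]/2])*[640,400]
                if np.linalg.norm(onz(cs[k],px,.01)[:2]-g)<.05: ms[k]=m;break
        for use in(["top"],["side"],["top","side"]):
            if all(k in ms for k in use):
                b=fit(n,[(cs[k],ms[k]) for k in use],*g,Y.get(n,(0,)))
                print(n,use,"xy",b.x[:2].round(4),"yaw",np.degrees(b.x[2]).round(1),"h",round(b.x[3]*.1,4),"1-IoU",round(b.fun/len(use),3))
E
python3 fit.py
```

```text
ring_bob ['top'] xy [ 0.6386 -0.2732] yaw 28.5 h 0.0364 1-IoU 0.21
ring_bob ['side'] xy [ 0.6375 -0.2854] yaw 14.4 h 0.0441 1-IoU 0.248
ring_bob ['top', 'side'] xy [ 0.636  -0.2725] yaw 24.7 h 0.0436 1-IoU 0.295
brush_wheel ['top'] xy [0.5373 0.0569] yaw 43.4 h -0.0 1-IoU 0.057
brush_wheel ['side'] xy [0.5345 0.0441] yaw 3.7 h 0.0145 1-IoU 0.054
brush_wheel ['top', 'side'] xy [0.5333 0.0543] yaw 5.6 h 0.0213 1-IoU 0.175
felt_wheel ['top'] xy [ 0.6378 -0.0449] yaw 27.2 h 0.0041 1-IoU 0.105
felt_wheel ['side'] xy [ 0.6358 -0.0542] yaw 13.1 h 0.0207 1-IoU 0.071
felt_wheel ['top', 'side'] xy [ 0.6341 -0.0475] yaw 4.8 h 0.0243 1-IoU 0.181
compound_cake ['top'] xy [ 0.434  -0.0574] yaw -18.0 h -0.0 1-IoU 0.091
compound_cake ['side'] xy [ 0.4319 -0.0664] yaw -11.0 h 0.0182 1-IoU 0.088
compound_cake ['top', 'side'] xy [ 0.4325 -0.0575] yaw 77.2 h 0.0234 1-IoU 0.187
compound_bar ['top'] xy [0.4357 0.0501] yaw 43.1 h 0.0002 1-IoU 0.099
compound_bar ['side'] xy [0.4341 0.0397] yaw 47.5 h 0.0182 1-IoU 0.054
compound_bar ['top', 'side'] xy [0.434  0.0474] yaw 227.2 h 0.0235 1-IoU 0.161
knife_wheel ['top'] xy [0.6353 0.0456] yaw 2.4 h 0.0262 1-IoU 0.042
knife_wheel ['side'] xy [0.636  0.0424] yaw 3.3 h 0.0259 1-IoU 0.091
knife_wheel ['top', 'side'] xy [0.6349 0.0454] yaw -4.7 h 0.0296 1-IoU 0.07
ring_tray ['top'] xy [0.4449 0.278 ] yaw 3.7 h 0.0105 1-IoU 0.035
ring_tray ['side'] xy [0.4447 0.2738] yaw 3.8 h 0.0095 1-IoU 0.04
ring_tray ['top', 'side'] xy [0.4447 0.2759] yaw 3.8 h 0.0107 1-IoU 0.047
bangle_tray ['top'] xy [ 0.4481 -0.2769] yaw -16.4 h 0.0104 1-IoU 0.048
bangle_tray ['side'] xy [ 0.4482 -0.286 ] yaw -16.5 h 0.0087 1-IoU 0.09
bangle_tray ['top', 'side'] xy [ 0.4481 -0.2783] yaw -16.4 h 0.011 1-IoU 0.089
```

>>> {"op": "apply_moves", "data": {"moves": [[[0.0266,0.0301,0],0],[[0.0266,0.0301,0],0],[[0.0266,0.0301,0],0],[[0.0266,0.0301,0],0],[[0.0266,0.0301,0],0]]}}

```text
time_s: 2.47
tcp_pos: [0.268, 0.412, 0.2226]
ee_rot: [[0.955, -0.296, 0.0], [-0.296, -0.955, 0.0], [0.0, -0.0, -1.0]]
wrist_force: [1.1, -0.4, 0.2]
gripper_width: 1.003
gripper_force: 0.0
```

>>> {"op": "apply_moves", "data": {"moves": [[[0.0266,0.0301,0],0],[[0.0266,0.0301,0],0],[[0.0266,0.0301,0],0],[[0.0266,0.0301,0],0],[[0.0266,0.0301,0],0]]}}

```text
time_s: 2.88
tcp_pos: [0.3503, 0.2288, 0.223]
ee_rot: [[0.955, -0.295, 0.001], [-0.295, -0.955, 0.001], [0.0, -0.001, -1.0]]
wrist_force: [0.4, -0.2, 0.3]
gripper_width: 1.0
gripper_force: 0.0
```

>>> {"op": "apply_moves", "data": {"moves": [[[0.0266,0.0301,0],0],[[0.0266,0.0301,0],0],[[0.0266,0.0301,0],0],[[0.0266,0.0301,0],0],[[0.0266,0.0301,0],0]]}}

```text
time_s: 3.3
tcp_pos: [0.4329, 0.0456, 0.2231]
ee_rot: [[0.955, -0.296, 0.001], [-0.296, -0.955, 0.001], [0.001, -0.001, -1.0]]
wrist_force: [1.0, 0.6, -0.4]
gripper_width: 0.997
gripper_force: 0.0
```

>>> {"op": "apply_moves", "data": {"moves": [[[0,0,0],7],[[0,0,0],7],[[0,0,0],7],[[0,0,0],7],[[0,0,0],7]]}}

```text
time_s: 3.72
tcp_pos: [0.4325, 0.0472, 0.2227]
ee_rot: [[0.607, -0.795, 0.0], [-0.795, -0.607, 0.0], [0.0, -0.0, -1.0]]
wrist_force: [-0.7, -0.7, 0.6]
gripper_width: 0.999
gripper_force: 0.0
```

>>> {"op": "apply_moves", "data": {"moves": [[[0,0,0],7],[[0,0,0],7],[[0,0,0],7],[[0,0,0],7],[[0,0,0],7]]}}

```text
time_s: 4.13
tcp_pos: [0.4325, 0.0475, 0.2228]
ee_rot: [[0.042, -0.999, 0.0], [-0.999, -0.042, 0.0], [-0.0, -0.0, -1.0]]
wrist_force: [-0.2, -0.3, 0.7]
gripper_width: 0.998
gripper_force: 0.0
```

>>> {"op": "apply_moves", "data": {"moves": [[[0,0,0],7],[[0,0,0],7],[[0,0,0],7],[[0,0,0],7],[[0,0,0],7]]}}

```text
time_s: 4.55
tcp_pos: [0.4325, 0.0475, 0.2228]
ee_rot: [[-0.538, -0.843, 0.0], [-0.843, 0.538, 0.0], [-0.0, -0.0, -1.0]]
wrist_force: [0.4, -0.5, -0.1]
gripper_width: 1.001
gripper_force: 0.0
```

>>> {"op": "apply_moves", "data": {"moves": [[[0,0,0],7],[[0,0,0],6],[[0,0,0],0]]}}

```text
time_s: 4.8
tcp_pos: [0.4324, 0.0475, 0.2227]
ee_rot: [[-0.711, -0.703, 0.0], [-0.703, 0.711, 0.0], [-0.0, -0.0, -1.0]]
wrist_force: [0.3, 0.3, 0.5]
gripper_width: 1.004
gripper_force: 0.0
```

```bash
cat > wl.py <<'E'
import sys; from fit import *
# usage: wl.py name x0 y0 [yaw]  : wrist fit plus move in tool axes
def look(n,g,yaws,save=None):
    c=imaging.capture("wrist"); s=r.sense()
    if save: cv2.imwrite(f"pics/{save}.png",c["frame"])
    for a in models.cut_out(c,n)[:3]:
        l=a["extent"]; px=np.array([l[0]+l[2]/2,l[1]+l[3]/2])*[640,400]; w=onz(c,px,.012)[:2]
        if np.linalg.norm(w-g)>.05: print("skip",a["confidence"],w); continue
        b=fit(n,[(c,a["region"].astype(float))],*g,yaws)
        R=np.array(s["ee_rot"]); d=R.T@np.r_[b.x[:2]-s["tcp_pos"][:2],0]
        print(n,round(a["confidence"],2),"ext",np.round(l,2),"xy",b.x[:2].round(4),"yaw",np.degrees(b.x[2]).round(1),"h",round(b.x[3]*.1,4),"miss",round(b.fun,3),"tool d",d.round(4),"toolyaw",np.degrees(np.arctan2(R[1,0],R[0,0])).round(1)); break
    q=models.place_of(c,n)
    if q: print("  place",round(q[0]["confidence"],2),onz(c,np.array(q[0]["at"])*[640,400],0)[:2].round(4))
    return c
if __name__=="__main__":
    n,x,y=sys.argv[1],*map(float,sys.argv[2:4]); ys=[np.radians(float(v)) for v in sys.argv[4:5]] or (0,)
    look(n,(x,y),ys,save=sys.argv[5] if len(sys.argv)>5 else None)
E
python3 wl.py compound_bar .434 .047 45 w1; python3 wl.py compound_cake .4325 -.06 -14; python3 wl.py brush_wheel .535 .054
```

```text
compound_bar 0.78 ext [0.49 0.36 0.04 0.15] xy [0.4354 0.0474] yaw 44.3 h 0.0197 miss 0.048 tool d [-0.002  -0.0022  0.    ] toolyaw -135.1
  place 0.68 [0.4349 0.0498]
compound_cake 0.85 ext [0.35 0.2  0.09 0.12] xy [ 0.4354 -0.0583] yaw -16.2 h 0.0077 miss 0.04 tool d [ 0.0726 -0.077  -0.    ] toolyaw -135.1
  place 0.86 [ 0.4355 -0.0572]
brush_wheel 0.69 ext [0.38 0.54 0.07 0.12] xy [0.5376 0.0552] yaw 21.1 h 0.0139 miss 0.029 tool d [-0.08   -0.0686  0.    ] toolyaw -135.2
  place 0.56 [0.5331 0.0521]
```

View pics/w1.png

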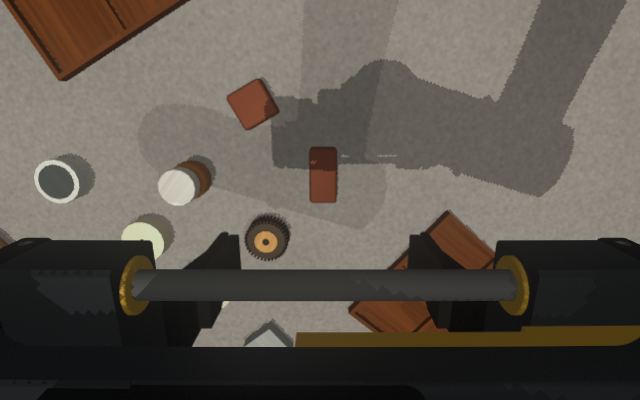

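>>> {"op": "apply_moves", "data": {"moves": [[[-0.002,-0.002,0.04],0],[[0,0,0.04],0],[[0,0,0.04],0],[[0,0,0.04],0],[[0,0,0.03],0]], "hand": 0.055}}

```text
time_s: 5.67
tcp_pos: [0.4342, 0.0469, 0.0302]
ee_rot: [[-0.71, -0.704, -0.002], [-0.704, 0.71, -0.001], [0.002, 0.001, -1.0]]
wrist_force: [-0.2, -0.6, -0.4]
gripper_width: 0.707
gripper_force: 0.0
```

>>> {"op": "apply_moves", "data": {"moves": [[[0,0,0.015],0],[[0,0,0.0087],0],[[0,0,0],0]]}}

```text
time_s: 5.92
tcp_pos: [0.434, 0.0468, 0.0068]
ee_rot: [[-0.71, -0.704, -0.005], [-0.704, 0.71, -0.002], [0.005, 0.002, -1.0]]
wrist_force: [0.2, -0.7, 0.6]
gripper_width: 0.636
gripper_force: 0.0
```

>>> {"op": "apply_moves", "data": {"moves": [[[0,0,0],0],[[0,0,0],0],[[0,0,0],0],[[0,0,0],0],[[0,0,0],0]], "hand": 0}}

```text
time_s: 6.33
tcp_pos: [0.4357, 0.0477, 0.0096]
ee_rot: [[-0.71, -0.704, 0.002], [-0.704, 0.71, 0.001], [-0.002, -0.001, -1.0]]
wrist_force: [-1.5, 1.2, 3.5]
gripper_width: 0.337
gripper_force: 30.0
```

>>> {"op": "apply_moves", "data": {"moves": [[[0,0,-0.01],0],[[0,0,-0.03],0],[[0,0,-0.04],0],[[0,0,-0.04],0],[[0,0,-0.02],0]]}}

```text
time_s: 6.75
tcp_pos: [0.4372, 0.0481, 0.1537]
ee_rot: [[-0.709, -0.705, 0.007], [-0.705, 0.709, 0.003], [-0.007, -0.003, -1.0]]
wrist_force: [1.6, 0.3, -1.7]
gripper_width: 0.343
gripper_force: 30.0
```

>>> {"op": "apply_moves", "data": {"moves": [[[0.0289,-0.026,0],0],[[0.0289,-0.026,0],0],[[0.0289,-0.026,0],0],[[0.0289,-0.026,0],0],[[0.0289,-0.026,0],0]]}}

```text
time_s: 7.17
tcp_pos: [0.4235, -0.1481, 0.1493]
ee_rot: [[-0.709, -0.705, 0.001], [-0.705, 0.709, 0.0], [-0.001, -0.0, -1.0]]
wrist_force: [1.5, 0.4, -0.8]
gripper_width: 0.341
gripper_force: 30.0
```

>>> {"op": "apply_moves", "data": {"moves": [[[0.0289,-0.026,0],0],[[0.0289,-0.026,0],0],[[0,0,0],-5.76],[[0,0,0],-5.76],[[0,0,0],-5.76]]}}

```text
time_s: 7.58
tcp_pos: [0.419, -0.2251, 0.1487]
ee_rot: [[-0.467, -0.884, -0.0], [-0.884, 0.467, 0.0], [-0.0, 0.001, -1.0]]
wrist_force: [-0.4, 0.1, -0.8]
gripper_width: 0.342
gripper_force: 30.0
```

>>> {"op": "apply_moves", "data": {"moves": [[[0,0,0],-5.76],[[0,0,0],-5.76],[[0,0,0],0],[[0,0,0],0]]}}

```text
time_s: 7.92
tcp_pos: [0.4195, -0.2241, 0.1489]
ee_rot: [[-0.286, -0.958, 0.0], [-0.958, 0.286, 0.0], [-0.0, 0.0, -1.0]]
wrist_force: [-0.2, 0.3, -1.5]
gripper_width: 0.343
gripper_force: 30.0
```

```bash
python3 wl.py bangle_tray .448 -.277 -16.4 w2
```

```text
bangle_tray 0.83 ext [0.25 0.08 0.34 0.51] xy [ 0.4493 -0.2777] yaw -16.5 h 0.0111 miss 0.107 tool d [ 0.0429 -0.0438 -0.    ] toolyaw -106.6
  place 0.95 [ 0.4475 -0.278 ]
```

View pics/w2.png

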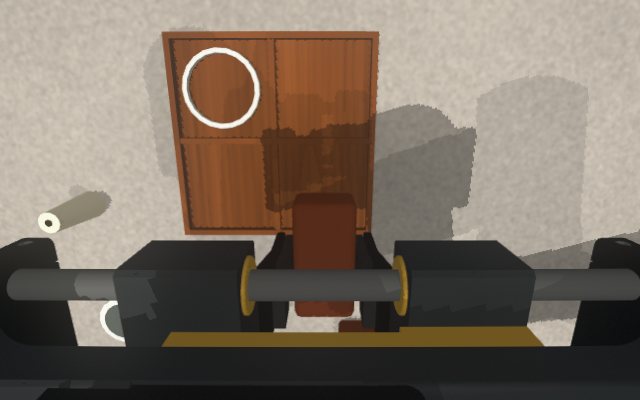

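>>> {"op": "apply_moves", "data": {"moves": [[[0,0,0.035],0],[[0,0,0.035],0],[[0,0,0.035],0],[[0,0,0.018],0],[[0,0,0.008],0]]}}

```text
time_s: 8.48
tcp_pos: [0.4177, -0.2238, 0.0151]
ee_rot: [[-0.284, -0.959, -0.006], [-0.959, 0.284, 0.001], [0.001, 0.006, -1.0]]
wrist_force: [-0.5, -0.3, -0.2]
gripper_width: 0.342
gripper_force: 30.0
```

>>> {"op": "apply_moves", "data": {"moves": [[[0,0,0.003],0],[[0,0,0],0],[[0,0,0],0]]}}

```text
time_s: 8.73
tcp_pos: [0.4209, -0.2244, 0.0157]
ee_rot: [[-0.283, -0.959, 0.002], [-0.959, 0.283, -0.001], [-0.0, -0.002, -1.0]]
wrist_force: [1.5, -0.3, -1.2]
gripper_width: 0.34
gripper_force: 30.0
```

>>> {"op": "apply_moves", "data": {"moves": [[[0,0,0],0],[[0,0,0],0],[[0,0,0],0],[[0,0,0],0]], "hand": 0.04}}

```text
time_s: 9.07
tcp_pos: [0.4202, -0.2243, 0.0153]
ee_rot: [[-0.283, -0.959, 0.001], [-0.959, 0.283, -0.0], [-0.0, -0.001, -1.0]]
wrist_force: [-0.1, -0.9, 0.5]
gripper_width: 0.447
gripper_force: 0.0
```

>>> {"op": "apply_moves", "data": {"moves": [[[0,0,-0.01],0],[[0,0,-0.03],0],[[0,0,-0.04],0],[[0,0,-0.04],0],[[0,0,-0.03],0]]}}

```text
time_s: 9.48
tcp_pos: [0.4206, -0.2246, 0.1683]
ee_rot: [[-0.282, -0.959, 0.004], [-0.959, 0.282, -0.001], [0.0, -0.004, -1.0]]
wrist_force: [1.1, -1.2, -0.1]
gripper_width: 0.462
gripper_force: 0.0
```

>>> {"op": "apply_moves", "data": {"moves": [[[-0.0335,-0.0225,-0.0075],0],[[-0.0335,-0.0225,-0.0075],0],[[-0.0335,-0.0225,-0.0075],0],[[-0.0335,-0.0225,-0.0075],0],[[-0.0335,-0.0225,-0.0075],0]], "hand": 0.08}}

```text
time_s: 9.9
tcp_pos: [0.5762, -0.094, 0.2032]
ee_rot: [[-0.283, -0.959, 0.001], [-0.959, 0.283, 0.0], [-0.0, -0.001, -1.0]]
wrist_force: [0.9, 0.2, 0.3]
gripper_width: 0.758
gripper_force: 0.0
```

>>> {"op": "apply_moves", "data": {"moves": [[[-0.0335,-0.0225,-0.0075],0],[[-0.0335,-0.0225,-0.0075],0],[[0,0,0],-6.45],[[0,0,0],-6.45],[[0,0,0],-6.45]]}}

```text
time_s: 10.32
tcp_pos: [0.6376, -0.0429, 0.2167]
ee_rot: [[0.057, -0.998, -0.001], [-0.998, -0.057, 0.0], [-0.0, 0.001, -1.0]]
wrist_force: [0.1, -0.5, 1.1]
gripper_width: 0.915
gripper_force: 0.0
```

>>> {"op": "apply_moves", "data": {"moves": [[[0,0,0],-6.45],[[0,0,0],-6.45],[[0,0,0],-6.45],[[0,0,0],-6.45],[[0,0,0],0]]}}

```text
time_s: 10.73
tcp_pos: [0.6371, -0.0438, 0.2172]
ee_rot: [[0.482, -0.876, -0.0], [-0.876, -0.482, 0.0], [-0.0, 0.0, -1.0]]
wrist_force: [0.2, 0.4, 0.2]
gripper_width: 0.92
gripper_force: 0.0
```

```bash
python3 wl.py felt_wheel .638 -.045 0 w3
```

```text
felt_wheel 0.79 ext [0.47 0.38 0.07 0.12] xy [ 0.6348 -0.0435] yaw 16.2 h 0.0091 miss 0.038 tool d [-0.0014  0.0018  0.    ] toolyaw -61.4
  place 0.56 [ 0.6351 -0.0465]
```

View pics/w3.png

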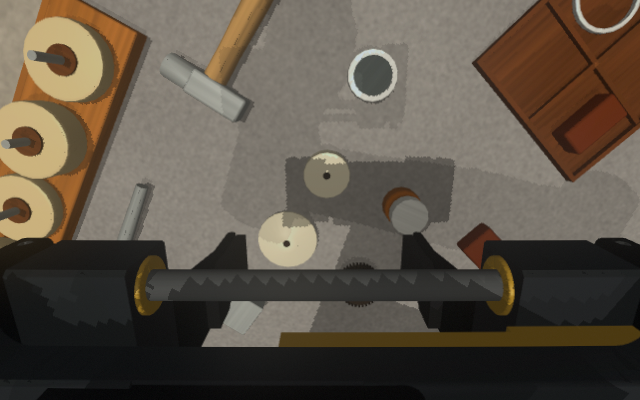

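```bash
python3 - <<'E'
from h import *
cs=np.load("c0.npy",allow_pickle=True).item()
print(tri([(cs["top"],(359,192.6)),(cs["side"],(317,194))]))
E
```

```text
(array([ 0.54002261, -0.0526463 ,  0.05487742]), np.float64(0.0005132898870450832))
```

>>> {"op": "apply_moves", "data": {"moves": [[[-0.0015,0.0015,0.04],0],[[0,0,0.04],0],[[0,0,0.04],0],[[0,0,0.04],0],[[0,0,0.025],0]], "hand": 0.068}}

```text
time_s: 11.3
tcp_pos: [0.6326, -0.0435, 0.0282]
ee_rot: [[0.478, -0.878, -0.006], [-0.878, -0.478, -0.0], [-0.003, 0.005, -1.0]]
wrist_force: [-0.8, 0.4, -1.2]
gripper_width: 0.789
gripper_force: 0.0
```

>>> {"op": "apply_moves", "data": {"moves": [[[0,0,0.014],0],[[0,0,0.008],0],[[0,0,0],0]]}}

```text
time_s: 11.55
tcp_pos: [0.6341, -0.0434, 0.0083]
ee_rot: [[0.479, -0.878, -0.004], [-0.878, -0.479, -0.001], [-0.001, 0.004, -1.0]]
wrist_force: [-0.7, -0.4, 0.2]
gripper_width: 0.782
gripper_force: 0.0
```

>>> {"op": "apply_moves", "data": {"moves": [[[0,0,0],0],[[0,0,0],0],[[0,0,0],0],[[0,0,0],0],[[0,0,0],0]], "hand": 0}}

```text
time_s: 11.97
tcp_pos: [0.636, -0.0432, 0.0119]
ee_rot: [[0.481, -0.877, 0.002], [-0.877, -0.481, 0.0], [0.001, -0.002, -1.0]]
wrist_force: [-0.5, -0.2, 3.9]
gripper_width: 0.559
gripper_force: 30.0
```

>>> {"op": "apply_moves", "data": {"moves": [[[0,0,-0.01],0],[[0,0,-0.03],0],[[0,0,-0.04],0],[[0,0,-0.04],0],[[0,0,-0.02],0]]}}

```text
time_s: 12.38
tcp_pos: [0.6376, -0.0433, 0.157]
ee_rot: [[0.481, -0.876, 0.009], [-0.877, -0.481, -0.0], [0.004, -0.008, -1.0]]
wrist_force: [0.8, -0.6, -0.0]
gripper_width: 0.562
gripper_force: 30.0
```

>>> {"op": "apply_moves", "data": {"moves": [[[0.0193,0.036,0],0],[[0.0193,0.036,0],0],[[0.0193,0.036,0],0],[[0.0193,0.036,0],0],[[0.0193,0.036,0],0]]}}

```text
time_s: 12.8
tcp_pos: [0.5224, -0.2155, 0.1514]
ee_rot: [[0.481, -0.877, 0.001], [-0.877, -0.481, -0.0], [0.001, -0.001, -1.0]]
wrist_force: [1.0, -1.3, -0.1]
gripper_width: 0.566
gripper_force: 30.0
```

>>> {"op": "apply_moves", "data": {"moves": [[[0.0193,0.036,0],0],[[0,0,0],0],[[0,0,0],0],[[0,0,0],0]]}}

```text
time_s: 13.13
tcp_pos: [0.5015, -0.2489, 0.1511]
ee_rot: [[0.48, -0.877, 0.001], [-0.877, -0.48, -0.0], [0.001, -0.001, -1.0]]
wrist_force: [-0.1, -0.6, -0.4]
gripper_width: 0.568
gripper_force: 30.0
```

```bash
python3 wl.py bangle_tray .449 -.2777 -16.4 w4
```

```text
bangle_tray 0.89 ext [0.4  0.11 0.42 0.65] xy [ 0.4494 -0.2774] yaw -16.7 h 0.0108 miss 0.257 tool d [ 0.0003  0.06   -0.0001] toolyaw -61.3
  place 0.91 [ 0.4499 -0.2766]
```

View pics/w4.png

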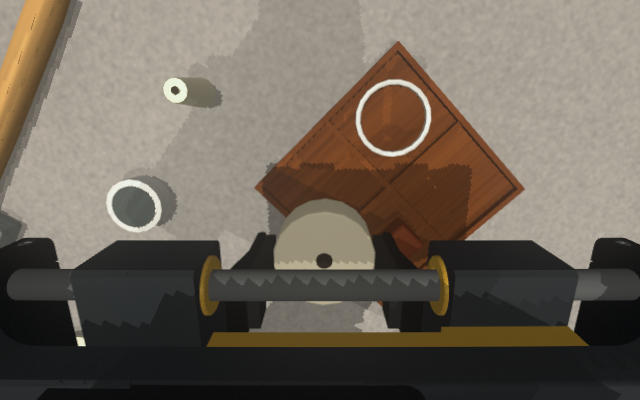

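>>> {"op": "apply_moves", "data": {"moves": [[[0,0,0.035],0],[[0,0,0.035],0],[[0,0,0.035],0],[[0,0,0.018],0],[[0,0,0.008],0]]}}

```text
time_s: 13.7
tcp_pos: [0.4993, -0.247, 0.0162]
ee_rot: [[0.482, -0.876, -0.008], [-0.876, -0.482, 0.002], [-0.005, 0.006, -1.0]]
wrist_force: [-4.6, 4.3, 20.3]
gripper_width: 0.566
gripper_force: 30.0
```

>>> {"op": "apply_moves", "data": {"moves": [[[0,0,0.004],0],[[0,0,0],0],[[0,0,0],0]]}}

```text
time_s: 13.95
tcp_pos: [0.5029, -0.248, 0.0164]
ee_rot: [[0.482, -0.876, 0.002], [-0.876, -0.482, -0.001], [0.002, -0.002, -1.0]]
wrist_force: [0.7, -0.7, -0.6]
gripper_width: 0.567
gripper_force: 30.0
```

>>> {"op": "apply_moves", "data": {"moves": [[[0,0,0],0],[[0,0,0],0],[[0,0,0],0],[[0,0,0],0]], "hand": 0.06}}

```text
time_s: 14.28
tcp_pos: [0.5016, -0.2486, 0.0155]
ee_rot: [[0.481, -0.877, 0.0], [-0.877, -0.481, -0.0], [0.0, -0.0, -1.0]]
wrist_force: [-0.1, -1.0, -0.1]
gripper_width: 0.683
gripper_force: 0.0
```

>>> {"op": "apply_moves", "data": {"moves": [[[0,0,-0.01],0],[[0,0,-0.03],0],[[0,0,-0.04],0],[[0,0,-0.04],0],[[0,0,-0.04],0]]}}

```text
time_s: 14.7
tcp_pos: [0.5009, -0.2486, 0.1779]
ee_rot: [[0.48, -0.877, 0.0], [-0.877, -0.48, -0.0], [0.0, 0.0, -1.0]]
wrist_force: [1.1, 0.4, 0.3]
gripper_width: 0.69
gripper_force: 0.0
```

>>> {"op": "apply_moves", "data": {"moves": [[[0.0213,-0.0266,-0.0125],0],[[0.0213,-0.0266,-0.0125],0],[[0.0213,-0.0266,-0.0125],0],[[0.0213,-0.0266,-0.0125],0],[[0,0,0],0]]}}

```text
time_s: 15.12
tcp_pos: [0.6414, -0.2735, 0.2275]
ee_rot: [[0.481, -0.877, 0.007], [-0.877, -0.481, -0.003], [0.006, -0.005, -1.0]]
wrist_force: [0.2, -0.5, -0.1]
gripper_width: 0.69
gripper_force: 0.0
```

>>> {"op": "apply_moves", "data": {"moves": [[[0,0,0],0],[[0,0,0],0]]}}

```text
time_s: 15.28
tcp_pos: [0.6347, -0.272, 0.2249]
ee_rot: [[0.48, -0.877, -0.002], [-0.877, -0.48, 0.001], [-0.001, 0.001, -1.0]]
wrist_force: [-0.7, 0.5, 0.8]
gripper_width: 0.688
gripper_force: 0.0
```

```bash
python3 wl.py ring_bob .636 -.272 0 w5
```

```text
ring_bob 0.97 ext [0.49 0.41 0.03 0.07] xy [ 0.6372 -0.2698] yaw 7.5 h 0.0478 miss 0.062 tool d [-0.0006 -0.0036 -0.    ] toolyaw -61.3
  place 0.79 [ 0.6338 -0.2709]
```

View pics/w5.png

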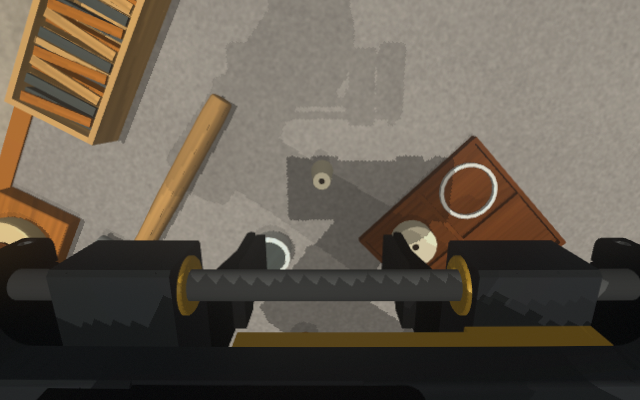

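>>> {"op": "apply_moves", "data": {"moves": [[[-0.0005,-0.0025,0.04],0],[[0,0,0.04],0],[[0,0,0.04],0],[[0,0,0.035],0],[[0,0,0.025],0]]}}

```text
time_s: 15.85
tcp_pos: [0.6347, -0.2699, 0.042]
ee_rot: [[0.48, -0.877, -0.005], [-0.877, -0.48, 0.002], [-0.004, 0.003, -1.0]]
wrist_force: [-0.1, -0.5, -0.9]
gripper_width: 0.689
gripper_force: 0.0
```

>>> {"op": "apply_moves", "data": {"moves": [[[0,0,0.01],0],[[0,0,0.004],0],[[0,0,0],0],[[0,0,0],0]]}}

```text
time_s: 16.18
tcp_pos: [0.6389, -0.271, 0.0336]
ee_rot: [[0.481, -0.877, 0.003], [-0.877, -0.481, -0.001], [0.003, -0.002, -1.0]]
wrist_force: [-0.2, 0.2, -0.8]
gripper_width: 0.689
gripper_force: 0.0
```

>>> {"op": "apply_moves", "data": {"moves": [[[0,0,0],0],[[0,0,0],0],[[0,0,0],0],[[0,0,0],0],[[0,0,0],0]], "hand": 0}}

```text
time_s: 16.6
tcp_pos: [0.6378, -0.2706, 0.0319]
ee_rot: [[0.48, -0.877, 0.001], [-0.877, -0.48, -0.0], [0.001, -0.001, -1.0]]
wrist_force: [0.9, 0.5, -0.5]
gripper_width: 0.396
gripper_force: 0.0
```

>>> {"op": "apply_moves", "data": {"moves": [[[0,0,0],0],[[0,0,0],0],[[0,0,-0.02],0],[[0,0,-0.03],0],[[0,0,-0.03],0]]}}

```text
time_s: 17.02
tcp_pos: [0.6367, -0.2704, 0.1108]
ee_rot: [[0.48, -0.877, -0.004], [-0.877, -0.48, 0.001], [-0.002, 0.003, -1.0]]
wrist_force: [-0.5, 0.3, -0.2]
gripper_width: 0.226
gripper_force: 29.9
```

>>> {"op": "apply_moves", "data": {"moves": [[[0,0,-0.03],0],[[0,0,-0.02],0],[[0,0,0],0],[[0,0,0],0]]}}

```text
time_s: 17.35
tcp_pos: [0.6382, -0.2706, 0.163]
ee_rot: [[0.48, -0.877, 0.003], [-0.877, -0.48, -0.0], [0.002, -0.003, -1.0]]
wrist_force: [0.1, 1.1, -1.1]
gripper_width: 0.228
gripper_force: 29.9
```

```bash
python3 - <<'E'
from h import *
a=imaging.capture("wrist")["frame"];b=imaging.capture("side")["frame"]
cv2.imwrite("pics/m6.png",np.hstack([a[100:340,200:460],cv2.resize(b[60:240,180:375],(260,240))]))
print(np.round(r.sense()["tcp_pos"],4))
E
```

```text
[ 0.6367 -0.2702  0.16  ]
```

View pics/m6.png

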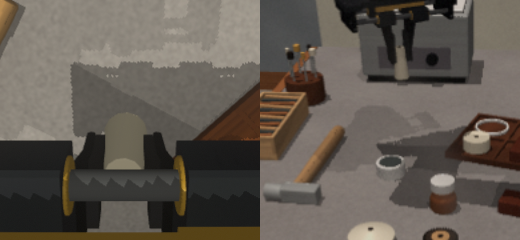

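>>> {"op": "apply_moves", "data": {"moves": [[[-0.0148,-0.00375,0],0],[[-0.0148,-0.00375,0],0],[[-0.0296,-0.0075,0],0],[[-0.0296,-0.0075,0],0],[[-0.0296,-0.0075,0],0]]}}

```text
time_s: 17.87
tcp_pos: [0.6055, -0.1514, 0.1591]
ee_rot: [[0.479, -0.878, -0.004], [-0.878, -0.479, 0.0], [-0.002, 0.003, -1.0]]
wrist_force: [0.1, 0.5, -0.6]
gripper_width: 0.223
gripper_force: 29.9
```

>>> {"op": "apply_moves", "data": {"moves": [[[-0.0296,-0.0075,0],0],[[-0.0296,-0.0075,0],0],[[-0.0296,-0.0075,0],0],[[-0.0296,-0.0075,0],0],[[-0.0296,-0.0075,0],0]]}}

```text
time_s: 18.28
tcp_pos: [0.5672, -0.0034, 0.1595]
ee_rot: [[0.48, -0.877, -0.004], [-0.877, -0.48, -0.001], [-0.001, 0.003, -1.0]]
wrist_force: [0.2, 0.7, -0.6]
gripper_width: 0.222
gripper_force: 29.9
```

>>> {"op": "apply_moves", "data": {"moves": [[[-0.0296,-0.0075,0],0],[[-0.0296,-0.0075,0],0],[[-0.0296,-0.0075,0],0],[[-0.0296,-0.0075,0],0],[[-0.0296,-0.0075,0],0]]}}

```text
time_s: 18.7
tcp_pos: [0.5291, 0.1442, 0.1597]
ee_rot: [[0.48, -0.877, -0.003], [-0.877, -0.48, -0.002], [-0.0, 0.003, -1.0]]
wrist_force: [1.3, 0.2, -0.4]
gripper_width: 0.217
gripper_force: 29.9
```

>>> {"op": "apply_moves", "data": {"moves": [[[-0.0296,-0.0075,0],0],[[-0.0296,-0.0075,0],0],[[-0.0296,-0.0075,0],0],[[-0.0296,-0.0075,0],0],[[-0.0296,-0.0075,0],0]]}}

```text
time_s: 19.12
tcp_pos: [0.491, 0.2919, 0.1596]
ee_rot: [[0.48, -0.877, -0.003], [-0.877, -0.48, -0.002], [0.001, 0.003, -1.0]]
wrist_force: [0.2, 0.4, -0.6]
gripper_width: 0.223
gripper_force: 29.9
```

>>> {"op": "apply_moves", "data": {"moves": [[[-0.0148,-0.00375,0],0],[[-0.0148,-0.00375,0],0],[[0,0,0.02],0],[[0,0,0.02],0],[[0,0,0],0]]}}

```text
time_s: 19.53
tcp_pos: [0.4821, 0.3184, 0.1166]
ee_rot: [[0.479, -0.878, -0.008], [-0.878, -0.479, -0.007], [0.002, 0.01, -1.0]]
wrist_force: [0.0, -1.3, -0.9]
gripper_width: 0.225
gripper_force: 29.9
```

>>> {"op": "apply_moves", "data": {"moves": [[[0,0,0],0],[[0,0,0],0],[[0,0,0],0]]}}

```text
time_s: 19.78
tcp_pos: [0.4855, 0.3209, 0.1226]
ee_rot: [[0.48, -0.877, 0.002], [-0.877, -0.48, 0.001], [-0.0, -0.002, -1.0]]
wrist_force: [-0.1, -1.1, -0.3]
gripper_width: 0.221
gripper_force: 29.9
```

```bash
python3 wl.py ring_tray .4447 .2759 3.8; python3 - <<'E'
from fit import *
c=imaging.capture("side"); s=r.sense(); p=np.array(s["tcp_pos"]); print(p)
for a in models.cut_out(c,"ring_bob")[:2]:
    m=a["region"]; l=a["extent"]; print(a["confidence"],np.round(l,3),[l[0]*640,l[1]*400,(l[0]+l[2])*640,(l[1]+l[3])*400])
    rows=np.where(m.any(1))[0]; print("bottom row",rows.max(),"mid cols",[(int(q),round(float(np.where(m[q])[0].mean()),1)) for q in rows[::3]])
for d in(.03,.035,.04,.045,.05):
    q=proj(c,circ(.013,0)+[p[0],p[1],p[2]-d]); a=proj(c,[p-[0,0,d],p]); print(d,"row max",q[:,1].max().round(1),"axis",a.round(1).tolist())
cv2.imwrite("pics/s7.png",cv2.resize(c["frame"][150:400,240:460],None,fx=2.4,fy=2.4))
E
```

```text
ring_tray 0.81 ext [0.4  0.04 0.45 0.61] xy [0.4456 0.2769] yaw 3.7 h 0.0104 miss 0.152 tool d [ 0.0194  0.0561 -0.0001] toolyaw -61.3
[0.4850574  0.32083344 0.12220767]
0.79 [0.501 0.697 0.025 0.104] [320.384, 278.79999999999995, 336.384, 320.6]
bottom row 320 mid cols [(278, 328.0), (281, 329.0), (284, 329.0), (287, 329.5), (290, 329.5), (293, 330.0), (296, 330.0), (299, 330.0), (302, 330.5), (305, 328.5), (308, 329.0), (311, 329.0), (314, 329.0), (317, 329.0), (320, 328.5)]
0.03 row max 320.8 axis [[327.6, 313.7], [327.2, 296.7]]
0.035 row max 323.6 axis [[327.7, 316.4], [327.2, 296.7]]
0.04 row max 326.4 axis [[327.7, 319.2], [327.2, 296.7]]
0.045 row max 329.1 axis [[327.8, 321.9], [327.2, 296.7]]
0.05 row max 331.8 axis [[327.8, 324.6], [327.2, 296.7]]
```

View pics/s7.png

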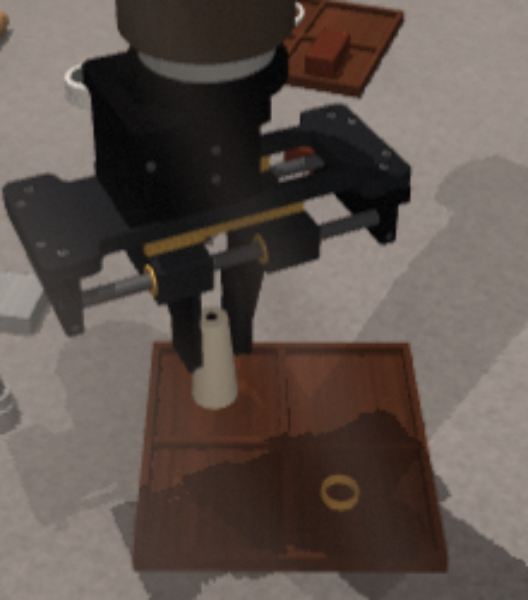

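>>> {"op": "apply_moves", "data": {"moves": [[[0,0,0.025],0],[[0,0,0.025],0],[[0,0,0.018],0],[[0,0,0.01],0],[[0,0,0.004],0]]}}

```text
time_s: 20.45
tcp_pos: [0.4841, 0.32, 0.0378]
ee_rot: [[0.48, -0.877, -0.002], [-0.877, -0.48, -0.002], [0.001, 0.003, -1.0]]
wrist_force: [0.3, -0.3, -0.0]
gripper_width: 0.22
gripper_force: 29.9
```

>>> {"op": "apply_moves", "data": {"moves": [[[0,0,0],0],[[0,0,0],0],[[0,0,0.002],0],[[0,0,0],0],[[0,0,0],0]]}}

```text
time_s: 20.87
tcp_pos: [0.485, 0.321, 0.0381]
ee_rot: [[0.48, -0.877, 0.001], [-0.877, -0.48, 0.001], [-0.0, -0.001, -1.0]]
wrist_force: [0.2, -0.4, -0.7]
gripper_width: 0.227
gripper_force: 29.9
```

>>> {"op": "apply_moves", "data": {"moves": [[[0,0,0.001],0],[[0,0,0],0],[[0,0,0.001],0],[[0,0,0],0],[[0,0,0],0]]}}

```text
time_s: 21.28
tcp_pos: [0.4849, 0.3208, 0.0361]
ee_rot: [[0.481, -0.877, 0.001], [-0.877, -0.481, 0.0], [0.0, -0.001, -1.0]]
wrist_force: [-1.3, -0.2, 5.3]
gripper_width: 0.223
gripper_force: 30.1
```

>>> {"op": "apply_moves", "data": {"moves": [[[0,0,0],0],[[0,0,0],0],[[0,0,0],0],[[0,0,0],0],[[0,0,0],0]], "hand": 0.06}}

```text
time_s: 21.7
tcp_pos: [0.4846, 0.3206, 0.035]
ee_rot: [[0.48, -0.877, -0.0], [-0.877, -0.48, -0.0], [0.0, 0.0, -1.0]]
wrist_force: [-0.1, -0.1, 0.2]
gripper_width: 0.517
gripper_force: 0.0
```

>>> {"op": "apply_moves", "data": {"moves": [[[0,0,-0.02],0],[[0,0,-0.04],0],[[0,0,-0.04],0],[[0,0,-0.04],0],[[0,0,-0.04],0]]}}

```text
time_s: 22.12
tcp_pos: [0.4844, 0.3204, 0.2171]
ee_rot: [[0.48, -0.877, -0.0], [-0.877, -0.48, -0.0], [0.0, 0.0, -1.0]]
wrist_force: [0.3, 0.3, 0.6]
gripper_width: 0.688
gripper_force: 0.0
```

>>> {"op": "apply_moves", "data": {"moves": [[[0.0368,0.0119,0],0],[[0.0368,0.0119,0],0],[[0.0368,0.0119,0],0],[[0.0368,0.0119,0],0],[[0.0368,0.0119,0],0]], "hand": 0.075}}

```text
time_s: 22.53
tcp_pos: [0.5208, 0.1291, 0.2154]
ee_rot: [[0.481, -0.877, 0.0], [-0.877, -0.481, 0.0], [-0.0, -0.0, -1.0]]
wrist_force: [1.4, -0.1, -0.0]
gripper_width: 0.853
gripper_force: 0.0
```

>>> {"op": "apply_moves", "data": {"moves": [[[0.0368,0.0119,0],0],[[0.0368,0.0119,0],0],[[0,0,0],-6.7],[[0,0,0],-6.7],[[0,0,0],-6.7]]}}

```text
time_s: 22.95
tcp_pos: [0.5354, 0.0536, 0.2151]
ee_rot: [[0.755, -0.656, -0.0], [-0.656, -0.755, 0.0], [-0.0, 0.0, -1.0]]
wrist_force: [1.1, 0.3, 0.1]
gripper_width: 0.865
gripper_force: 0.0
```

>>> {"op": "apply_moves", "data": {"moves": [[[0,0,0],0],[[0,0,0],0],[[0,0,0],0]]}}

```text
time_s: 23.2
tcp_pos: [0.5353, 0.0549, 0.2152]
ee_rot: [[0.751, -0.66, -0.0], [-0.66, -0.751, -0.0], [-0.0, 0.0, -1.0]]
wrist_force: [0.6, -0.2, 0.3]
gripper_width: 0.861
gripper_force: 0.0
```

```bash
python3 wl.py brush_wheel .5355 .0545 0 w8; python3 - <<'E'
from h import *
for k in("side","top"):
    c=imaging.capture(k)
    q=models.cut_out(c,"ring_bob"); print(k,[(round(a["confidence"],2),(np.array(a["extent"])*[640,400,640,400]).round(1)) for a in q[:2]])
    P=lambda z0:np.r_[[[.4848+.013*np.cos(t),.3208+.013*np.sin(t),z0] for t in np.linspace(0,6.28,30)],[[.4848+.009*np.cos(t),.3208+.009*np.sin(t),z0+.055] for t in np.linspace(0,6.28,30)]]
    p=proj(c,P(.005)); print("expected",p.min(0).round(1),(p.max(0)-p.min(0)).round(1))
    for n in("finger_ring","bangle","knife_wheel","felt_wheel","compound_bar"):
        a=models.place_of(c,n)
        if a: print(n,round(a[0]["confidence"],2),onz(c,np.array(a[0]["at"])*[640,400],0 if n[0]=="k" else .005)[:2].round(3))
E
```

```text
brush_wheel 0.81 ext [0.47 0.37 0.08 0.13] xy [0.535  0.0557] yaw 17.3 h 0.0152 miss 0.026 tool d [-0.0008 -0.0003  0.    ] toolyaw -41.3
  place 0.57 [0.5355 0.0561]
side [(0.9, array([324.2, 326.8,  16. ,  37.1]))]
expected [319.6 326.1] [18.3 40.1]
finger_ring 0.66 [0.409 0.309]
bangle 0.67 [ 0.476 -0.331]
knife_wheel 0.76 [0.634 0.029]
felt_wheel 0.57 [ 0.511 -0.238]
compound_bar 0.69 [ 0.421 -0.237]
top [(0.73, array([154.9, 219.5,  21. ,  12.3]))]
expected [154.6 217.8] [22.7 15.1]
finger_ring 0.55 [ 0.412 -0.22 ]
knife_wheel 0.49 [0.629 0.046]
felt_wheel 0.95 [ 0.499 -0.243]
compound_bar 0.88 [ 0.414 -0.225]
```

>>> {"op": "apply_moves", "data": {"moves": [[[-0.0005,-0.0005,0.04],0],[[0,0,0.04],0],[[0,0,0.04],0],[[0,0,0.04],0],[[0,0,0.025],0]], "hand": 0.066}}

```text
time_s: 24.47
tcp_pos: [0.5332, 0.0547, 0.0268]
ee_rot: [[0.752, -0.659, -0.005], [-0.659, -0.752, -0.001], [-0.003, 0.004, -1.0]]
wrist_force: [-0.6, -1.4, 0.1]
gripper_width: 0.761
gripper_force: 0.0
```

>>> {"op": "apply_moves", "data": {"moves": [[[0,0,0.012],0],[[0,0,0.008],0],[[0,0,0],0]]}}

```text
time_s: 24.72
tcp_pos: [0.5346, 0.0551, 0.0087]
ee_rot: [[0.752, -0.659, -0.003], [-0.659, -0.752, -0.001], [-0.002, 0.003, -1.0]]
wrist_force: [0.4, 0.5, -0.4]
gripper_width: 0.759
gripper_force: 0.0
```

>>> {"op": "apply_moves", "data": {"moves": [[[0,0,0],0],[[0,0,0],0],[[0,0,0],0],[[0,0,0],0],[[0,0,0],0]], "hand": 0}}

```text
time_s: 25.13
tcp_pos: [0.5362, 0.0558, 0.0117]
ee_rot: [[0.753, -0.658, 0.002], [-0.658, -0.753, 0.001], [0.001, -0.002, -1.0]]
wrist_force: [-0.4, 0.5, 4.3]
gripper_width: 0.562
gripper_force: 30.0
```

>>> {"op": "apply_moves", "data": {"moves": [[[0,0,0],0],[[0,0,-0.02],0],[[0,0,-0.04],0],[[0,0,-0.04],0],[[0,0,-0.04],0]]}}

```text
time_s: 25.55
tcp_pos: [0.5348, 0.0552, 0.1518]
ee_rot: [[0.753, -0.659, -0.001], [-0.659, -0.753, -0.0], [-0.001, 0.001, -1.0]]
wrist_force: [0.7, -0.2, -0.3]
gripper_width: 0.564
gripper_force: 30.0
```

>>> {"op": "apply_moves", "data": {"moves": [[[-0.0305,-0.0214,0],0],[[-0.0305,-0.0214,0],0],[[-0.0305,-0.0214,0],0],[[-0.0305,-0.0214,0],0],[[-0.0305,-0.0214,0],0]]}}

```text
time_s: 25.97
tcp_pos: [0.4902, 0.2378, 0.1507]
ee_rot: [[0.752, -0.659, 0.0], [-0.659, -0.752, 0.001], [-0.0, -0.001, -1.0]]
wrist_force: [0.2, 0.2, -0.6]
gripper_width: 0.565
gripper_force: 30.0
```

>>> {"op": "apply_moves", "data": {"moves": [[[0,0,0],0],[[0,0,0],0],[[0,0,0],0]]}}

```text
time_s: 26.22
tcp_pos: [0.4906, 0.2362, 0.1501]
ee_rot: [[0.753, -0.658, -0.001], [-0.658, -0.753, -0.0], [-0.0, 0.001, -1.0]]
wrist_force: [-0.8, -1.1, -0.3]
gripper_width: 0.567
gripper_force: 30.0
```

```bash
python3 wl.py ring_tray .4452 .2764 3.8 w9
```

```text
ring_tray 0.56 ext [0.32 0.29 0.37 0.54] xy [0.4462 0.2771] yaw 3.8 h 0.0105 miss 0.49 tool d [-0.0609 -0.0017  0.    ] toolyaw -41.2
```

View pics/w9.png

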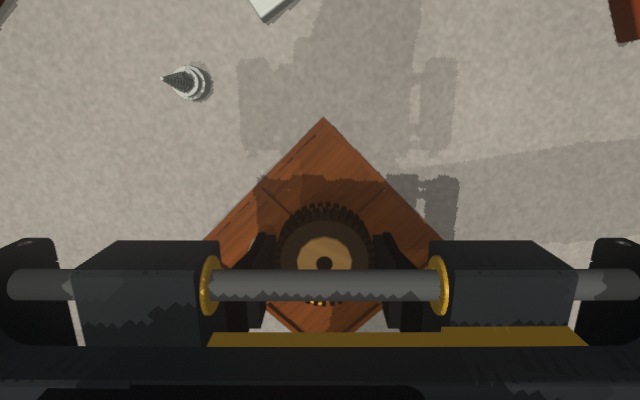

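>>> {"op": "apply_moves", "data": {"moves": [[[0,-0.001,0.035],0],[[0,0,0.035],0],[[0,0,0.03],0],[[0,0,0.018],0],[[0,0,0.01],0]]}}

```text
time_s: 26.78
tcp_pos: [0.4907, 0.2348, 0.0197]
ee_rot: [[0.751, -0.66, -0.004], [-0.66, -0.751, -0.003], [-0.001, 0.005, -1.0]]
wrist_force: [0.0, 0.6, -0.7]
gripper_width: 0.565
gripper_force: 30.0
```

>>> {"op": "apply_moves", "data": {"moves": [[[0,0,0.004],0],[[0,0,0.002],0],[[0,0,0],0],[[0,0,0],0]]}}

```text
time_s: 27.12
tcp_pos: [0.4929, 0.2378, 0.0177]
ee_rot: [[0.752, -0.659, 0.003], [-0.659, -0.752, 0.002], [0.001, -0.004, -1.0]]
wrist_force: [-0.7, -0.1, -0.1]
gripper_width: 0.566
gripper_force: 30.0
```

>>> {"op": "apply_moves", "data": {"moves": [[[0,0,0],0],[[0,0,0],0],[[0,0,0],0],[[0,0,0],0]], "hand": 0.06}}

```text
time_s: 27.45
tcp_pos: [0.492, 0.2374, 0.0167]
ee_rot: [[0.753, -0.658, 0.001], [-0.658, -0.753, 0.001], [0.0, -0.001, -1.0]]
wrist_force: [0.4, 0.9, 1.0]
gripper_width: 0.679
gripper_force: 0.0
```

>>> {"op": "apply_moves", "data": {"moves": [[[0,0,-0.01],0],[[0,0,-0.03],0],[[0,0,-0.04],0],[[0,0,-0.04],0],[[0,0,-0.04],0]]}}

```text
time_s: 27.87
tcp_pos: [0.4914, 0.2369, 0.1789]
ee_rot: [[0.753, -0.658, 0.0], [-0.658, -0.753, -0.0], [0.0, -0.0, -1.0]]
wrist_force: [0.0, 1.0, 0.4]
gripper_width: 0.686
gripper_force: 0.0
```

>>> {"op": "apply_moves", "data": {"moves": [[[0.0189,0.0324,-0.005],0],[[0.0189,0.0324,-0.005],0],[[0.0189,0.0324,-0.005],0],[[0.0189,0.0324,-0.005],0],[[0.0189,0.0324,-0.005],0]]}}

```text
time_s: 28.28
tcp_pos: [0.4554, 0.0515, 0.2026]
ee_rot: [[0.753, -0.658, 0.001], [-0.658, -0.753, 0.001], [0.001, -0.001, -1.0]]
wrist_force: [0.6, -0.1, 1.0]
gripper_width: 0.692
gripper_force: 0.0
```

>>> {"op": "apply_moves", "data": {"moves": [[[0.0189,0.0324,-0.005],0],[[0.0189,0.0324,-0.005],0],[[0.0189,0.0324,-0.005],0],[[0,0,0],-6.3],[[0,0,0],-6.3]]}}

```text
time_s: 28.7
tcp_pos: [0.4343, -0.0595, 0.2176]
ee_rot: [[0.879, -0.478, 0.002], [-0.478, -0.879, 0.0], [0.002, -0.001, -1.0]]
wrist_force: [-0.4, -0.0, 0.4]
gripper_width: 0.692
gripper_force: 0.0
```

>>> {"op": "apply_moves", "data": {"moves": [[[0,0,0],-6.3],[[0,0,0],-6.3],[[0,0,0],0],[[0,0,0],0]]}}

```text
time_s: 29.03
tcp_pos: [0.4347, -0.0575, 0.2169]
ee_rot: [[0.961, -0.278, 0.001], [-0.278, -0.961, 0.0], [0.001, -0.0, -1.0]]
wrist_force: [0.3, -0.0, 0.2]
gripper_width: 0.691
gripper_force: 0.0
```

```bash
python3 wl.py compound_cake .434 -.0575 -16
```

```text
compound_cake 0.81 ext [0.47 0.39 0.06 0.1 ] xy [ 0.4325 -0.0561] yaw -16.4 h 0.016 miss 0.05 tool d [-0.0026 -0.0007 -0.    ] toolyaw -16.1
  place 0.92 [ 0.4334 -0.0535]
```

>>> {"op": "apply_moves", "data": {"moves": [[[-0.0015,-0.001,0.04],0],[[0,0,0.04],0],[[0,0,0.04],0],[[0,0,0.04],0],[[0,0,0.025],0]], "hand": 0.056}}

```text
time_s: 29.6
tcp_pos: [0.4317, -0.0564, 0.0284]
ee_rot: [[0.961, -0.277, -0.004], [-0.277, -0.961, -0.001], [-0.004, 0.002, -1.0]]
wrist_force: [0.8, 0.1, -0.2]
gripper_width: 0.641
gripper_force: 0.0
```

>>> {"op": "apply_moves", "data": {"moves": [[[0,0,0.014],0],[[0,0,0.008],0],[[0,0,0],0]]}}

```text
time_s: 29.85
tcp_pos: [0.4329, -0.0562, 0.008]
ee_rot: [[0.961, -0.276, -0.004], [-0.276, -0.961, -0.001], [-0.003, 0.002, -1.0]]
wrist_force: [1.3, -0.6, -0.4]
gripper_width: 0.643
gripper_force: 0.0
```

>>> {"op": "apply_moves", "data": {"moves": [[[0,0,0],0],[[0,0,0],0],[[0,0,0],0],[[0,0,0],0],[[0,0,0],0]], "hand": 0}}

```text
time_s: 30.27
tcp_pos: [0.4346, -0.0559, 0.0105]
ee_rot: [[0.961, -0.275, 0.003], [-0.275, -0.961, 0.0], [0.002, -0.001, -1.0]]
wrist_force: [-0.7, -0.3, 6.4]
gripper_width: 0.456
gripper_force: 30.0
```

>>> {"op": "apply_moves", "data": {"moves": [[[0,0,0],0],[[0,0,-0.02],0],[[0,0,-0.04],0],[[0,0,-0.04],0],[[0,0,-0.04],0]]}}

```text
time_s: 30.68
tcp_pos: [0.4328, -0.0562, 0.151]
ee_rot: [[0.961, -0.276, -0.001], [-0.276, -0.961, 0.0], [-0.001, 0.0, -1.0]]
wrist_force: [1.3, 0.4, -0.5]
gripper_width: 0.454
gripper_force: 30.0
```

>>> {"op": "apply_moves", "data": {"moves": [[[-0.0132,-0.0336,0],0],[[-0.0132,-0.0336,0],0],[[-0.0132,-0.0336,0],0],[[-0.0132,-0.0336,0],0],[[-0.0132,-0.0336,0],0]]}}

```text
time_s: 31.1
tcp_pos: [0.4157, 0.1249, 0.1498]
ee_rot: [[0.961, -0.276, 0.001], [-0.276, -0.961, 0.001], [0.0, -0.001, -1.0]]
wrist_force: [0.8, -0.6, -0.5]
gripper_width: 0.46
gripper_force: 30.0
```

>>> {"op": "apply_moves", "data": {"moves": [[[-0.0132,-0.0336,0],0],[[-0.0132,-0.0336,0],0],[[-0.0132,-0.0336,0],0],[[0,0,0],-6.6],[[0,0,0],-6.6]]}}

```text
time_s: 31.52
tcp_pos: [0.4056, 0.2333, 0.1493]
ee_rot: [[0.999, -0.04, -0.0], [-0.04, -0.999, 0.0], [-0.0, -0.0, -1.0]]
wrist_force: [0.1, -0.4, -0.5]
gripper_width: 0.457
gripper_force: 30.0
```

>>> {"op": "apply_moves", "data": {"moves": [[[0,0,0],-6.6],[[0,0,0],0],[[0,0,0],0],[[0,0,0],0]]}}

```text
time_s: 31.85
tcp_pos: [0.406, 0.2312, 0.1494]
ee_rot: [[0.998, 0.064, -0.0], [0.064, -0.998, 0.0], [-0.0, -0.0, -1.0]]
wrist_force: [0.3, 0.8, -1.0]
gripper_width: 0.46
gripper_force: 30.0
```

```bash
python3 - <<'E'
from h import *
c=imaging.capture("wrist"); a=c["frame"].copy()
R=np.array([[.998,-.066],[.066,.998]])
for q in([.0,.0],[-.08,-.08],[-.005,-.005],[-.08,-.005],[-.005,-.08],[.0875,.0875],[.0875,-.0875],[-.0875,-.0875]):
    p=proj(c,[[*(R@q+[.4455,.2767]),.012]])[0]; cv2.circle(a,tuple(int(v) for v in p),3,(0,255,0),1)
b=imaging.capture("side")["frame"]
cv2.imwrite("pics/m10.png",np.hstack([a[0:400,120:520],cv2.resize(b[230:400,270:440],(400,400))])); print(np.round(r.sense()["tcp_pos"],4))
E
```

```text
[0.4062 0.2311 0.1494]
```

View pics/m10.png

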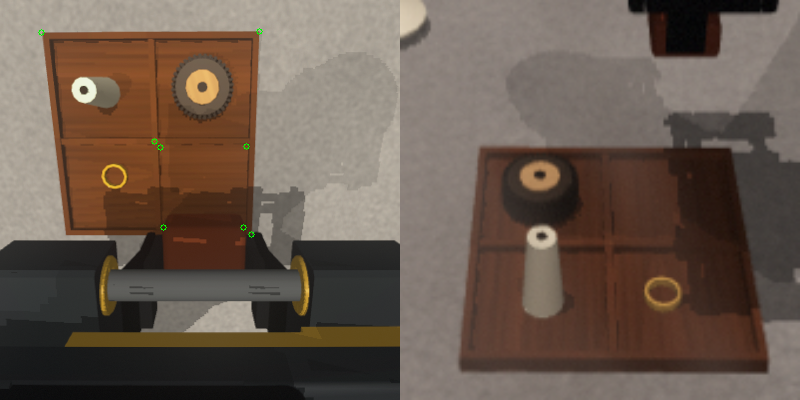

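>>> {"op": "apply_moves", "data": {"moves": [[[0,0,0.035],0],[[0,0,0.035],0],[[0,0,0.03],0],[[0,0,0.018],0],[[0,0,0.01],0]]}}

```text
time_s: 32.37
tcp_pos: [0.4051, 0.2299, 0.0189]
ee_rot: [[0.998, 0.065, -0.003], [0.065, -0.998, -0.003], [-0.003, 0.003, -1.0]]
wrist_force: [-0.2, 0.2, -1.4]
gripper_width: 0.456
gripper_force: 30.0
```

>>> {"op": "apply_moves", "data": {"moves": [[[0,0,0.004],0],[[0,0,0.0015],0],[[0,0,0],0],[[0,0,0],0]]}}

```text
time_s: 32.7
tcp_pos: [0.4068, 0.2319, 0.0165]
ee_rot: [[0.998, 0.066, 0.002], [0.066, -0.998, 0.002], [0.002, -0.001, -1.0]]
wrist_force: [-0.0, 1.4, -0.2]
gripper_width: 0.451
gripper_force: 30.0
```

>>> {"op": "apply_moves", "data": {"moves": [[[0,0,0],0],[[0,0,0],0],[[0,0,0],0],[[0,0,0],0]], "hand": 0.05}}

```text
time_s: 33.03
tcp_pos: [0.4064, 0.2317, 0.0162]
ee_rot: [[0.998, 0.067, 0.001], [0.067, -0.998, 0.001], [0.001, -0.001, -1.0]]
wrist_force: [0.0, -0.4, 0.8]
gripper_width: 0.565
gripper_force: 0.0
```

>>> {"op": "apply_moves", "data": {"moves": [[[0,0,-0.01],0],[[0,0,-0.03],0],[[0,0,-0.04],0],[[0,0,-0.04],0],[[0,0,-0.04],0]]}}

```text
time_s: 33.45
tcp_pos: [0.4058, 0.231, 0.1778]
ee_rot: [[0.998, 0.067, -0.0], [0.067, -0.998, -0.0], [-0.0, 0.0, -1.0]]
wrist_force: [0.4, 1.2, 0.3]
gripper_width: 0.575
gripper_force: 0.0
```

>>> {"op": "apply_moves", "data": {"moves": [[[0,0,-0.04],0],[[0,0,0],0],[[0,0,0],0],[[0,0,0],0]]}}

```text
time_s: 33.78
tcp_pos: [0.4056, 0.2311, 0.2154]
ee_rot: [[0.998, 0.066, -0.001], [0.066, -0.998, 0.0], [-0.001, -0.0, -1.0]]
wrist_force: [0.2, 0.6, 0.2]
gripper_width: 0.572
gripper_force: 0.0
```

```bash
python3 - <<'E'
from h import *
C={k:imaging.capture(k) for k in("wrist","side","top")}
w,b,t=C["wrist"]["frame"],C["side"]["frame"],C["top"]["frame"]
cv2.imwrite("pics/end.png",np.vstack([np.hstack([cv2.resize(w[:260,120:520],(460,300)),cv2.resize(b[220:400,270:440],(340,300))]),np.hstack([cv2.resize(t[180:310,410:540],(400,300)),cv2.resize(b[130:260,200:400],(400,300))])]))
for n in("finger_ring","bangle","knife_wheel","compound_cake","brush_wheel"):
    for k in("top","side"):
        a=models.place_of(C[k],n)
        if a: print(n,k,round(a[0]["confidence"],2),onz(C[k],np.array(a[0]["at"])*[640,400],0 if n[0]=="k" else .005)[:2].round(3))
E
```

```text
finger_ring top 0.49 [0.417 0.316]
finger_ring side 0.72 [ 0.474 -0.326]
bangle top 0.58 [ 0.476 -0.331]
bangle side 0.43 [ 0.483 -0.332]
knife_wheel top 0.8 [0.629 0.045]
knife_wheel side 0.98 [0.628 0.035]
compound_cake top 0.5 [0.405 0.232]
compound_cake side 0.74 [0.404 0.23 ]
brush_wheel top 0.82 [0.49 0.24]
```

View pics/end.png

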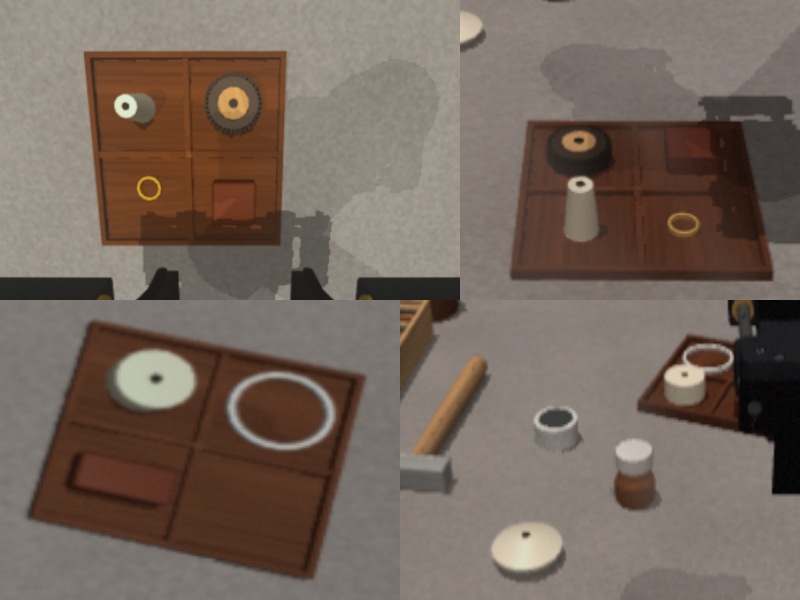

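All five pieces lie flat or upright, each in its own compartment. The ring, bangle and knife-edge wheel look untouched, and the gripper is clear.

```bash
python3 -c "from station import r; print(r.finish_job())"
```

```text
the job is handed in; nothing more can be done
None
```

I handed the job in at about 34 s: the last camera pictures show the bob, brush wheel and cake in the ring's tray, and the felt wheel and bar in the bangle's tray. Each piece has its own compartment, and the ring, bangle and knife-edge wheel have not visibly moved; the hand-in returned no verdict.

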